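# Free the tube carrier with the wedge fork

### The job

Take the wedge fork out of its holder and push it down over the spring bar, between the cheek and the bar's flange, gently but until it is fully home on its two stop caps, so that the bar is drawn back. Let the fork stay there holding the bar, then lift the freed tube carrier off the stand and lay it down gently in the steel tray. Do not force anything and leave the other things on the bench where they are.

Things in the scene. Friction and masses are not known exactly. Their poses are not given: they have to be found in the camera images.
- stand: Fixed grey stand, base plate 110 (x) x 210 (y) x 12 mm; origin at the centre of its underside on the table, z up. Along its y lie: end stop (y -94 to -86, top z 68), pedestal with the carrier (y -84 to 26), aluminium cheek plate (40 wide in x, y 27 to 39, top z 82), gap, bar flange, spring housing (y 71 to 91, top z 86). Stop posts at x -27 and 27, y 48.
- seat (a point): Fixed point at x 0, y 48, z 67 mm of the stand, axes as the stand's: on the spring bar's axis, 9 mm in +y from the cheek's outer face. The fork's home: its axes parallel to the stand's, its origin straight below this point, its flat side against the cheek.
- spring_bar (a joint): Draw-back of the spring bar in m: 0 at rest, limit 0.016, grows as it moves to the stand's +y. Level steel bar, 9 mm diameter, along the stand's y; its tip reaches through the cheek 7 mm into the carrier's eye. A spring (7 N at rest, plus 0.35 N per mm) pushes it to -y. The carrier is free above about 8 mm of draw-back.
- flange (a point): Centre of the bar's rectangular flange, 32 (x) x 6 (y) x 20 mm high (top 77 mm above the table), moves with the bar, axes as the stand's. At rest its near face is 7 mm from the cheek's outer face; the fork's tines go down into this gap, one each side of the bar, and wedge the flange to +y.
- stop: The two stop posts (same origin and axes as the stand). Each has a brass screw cap, 15 mm diameter, on which the fork's shoulders land at home. Cap tops are set 79 to 91 mm above the table, both alike; the setting differs each time and is not reported: feel for it. Wedging resists gradually with some 5 to 18 N; the caps stop the fork hard. Over 30 N on the caps does damage.
- fork: Loose steel wedge fork, 0.1 to 0.2 kg, 120 mm high, tines down. Origin at tine-tip level under the handle's middle, z up. Tines z 0 to 62, x 7 to 15 on either side; their -y side is flat (y -9), the +y side slopes: 3 mm thick at the tips, plus 0.3 mm per mm of height. Cross-piece 70 (x) x 22 (y), z 62 to 74; its undersides are the shoulders. At home its origin is 17 to 29 mm above the table.
- fork_handle (a point): Point in the fork's black handle, 99 mm straight above the fork's origin, axes as the fork's. Handle 30 (x) x 18 (y) mm, from 74 to 120 mm above the tine tips: grip it here from above across the fork's x. Once home and let go, friction keeps the fork in place.
- holder: Fixed white tool block 100 (x) x 60 (y) x 74 mm, origin at the centre of its underside; a 40 x 28 mm pocket holds the fork, whose shoulders rest on its top; fork and holder axes about parallel.
- carrier: Loose aluminium bar 24 (x) x 110 (y) x 26 (z) mm, 0.1 to 0.2 kg, dark round marks on top; origin at the centre of its underside, y towards the spring bar. Rests 54 mm above the table on the stand's pedestal, between 8 mm high guides at both ends; the 13 mm square eye in its +y end takes the bar. Its middle is free on both sides: grip it there across x.
- tray: Fixed shallow stainless tray 250 (x) x 180 (y) x 30 mm, wall 3 mm, floor about 3 mm; origin at the centre of its underside. A dish lies in its +x half; the -x half is empty.
- dish: Bystander: closed glass dish, 86 mm diameter, 15 high, loose in the tray's +x half; origin at the centre of its underside.
- tube_rack: Bystander: green test tube rack 60 x 150 mm, 135 high with its tubes; origin at the centre of its underside.
- canister: Bystander: small plastic canister, 70 mm diameter, 120 high; origin underside centre.
- lamp: Bystander: glass spirit lamp, 80 mm diameter, 88 high; origin underside centre.
- beaker: Bystander: glass beaker, 64 mm diameter, 80 high; origin underside centre.
- pump: Bystander: pipette pump lying down, 190 x 26 x 24 mm; origin underside centre of its green body.
Things that resemble listed ones, but are neither listed nor needed, are in the scene too. Of the things shaped like the carrier, the aluminium one is meant.

How it is judged:
By the outcome, as a careful person would: the job done as asked, in the order asked, and still so for the second after the job is handed in, with the robot touching nothing.
It also fails if it takes over 72 s, if anything falls off the work surface, if the arm or the gripper's body presses on something with over 40 N, if the wrist force passes 120 N, or if a joint passes its speed limit or range.

### The arm

A 6-joint arm with a two-finger parallel gripper is mounted at the origin on the work surface. World frame = base frame: x ahead of the robot, y to its left, z up, the work surface at z = 0. Lengths are in m, angles in rad, forces in N, time in s.
With the tool pointing down it reaches from about 0.375 to 0.9 m from the base axis. Payload 3.1 kg.
Tool frame: the origin (TCP) lies at the very end of the fingers, on their centre line; the grasp point (between the pads) lies 19 mm behind it (manip.pinch_z is the distance from the TCP to the grasp point, in m); z points along the fingers, y is the line along which they close (so a half turn about z gives the same grasp; the last joint's range is limited). The gripper opens to 85 mm and grips with 20 to 120 N. Pads are 22 mm wide; open, the fingers measure 114 mm over their backs; the gripper's body (76 mm by 85 mm) begins 54 mm behind the grasp point. The pads swing forward as they close: fully open they stand 13 mm farther back than shut.
Start: joints at [-1.47, 0.527, 1.433, -0, 1.181, -0.178], TCP at [0.173, -0.601, 0.231] pointing down, gripper open.
Joint ranges: [-3.08, 3.08], [-0.75, 2.2], [0.22, 2.44], [-1.43, 4.57], [0, 2.65], [-2.85, 2.85]. Speed limits (rad/s): [2.79, 2.79, 3.14, 3.14, 3.14, 3.14].

### API

Orientations are given as a unit quaternion [x, y, z, w].
In Python, from station import manip gives the robot as it stands.
- The arm moves only by the tool servo_tool, never from a script. Its argument "commands" is one flat list of numbers, 7 for each row, row after row: the shift along the tool's x, y, z each as a share of 500 mm, from -1 to 1, then the turn, a rotation vector about the tool's x, y, z each as a share of 360 degrees, from -1 to 1, then the opening, from -1 (shut) to 1 (fully open). In form: [dx, dy, dz, rx, ry, rz, claw, dx, dy, dz, rx, ry, rz, claw, ...]. A call has 1 to 12 rows; each row shifts and turns the commanded pose from where the row before left it, along the tool's axes as they then stand; what a row does not reach is not made up. A row lasts 1/12 s, in which the tool goes at most 41.7 mm and 7.16 degrees, less where a joint would pass 70% of its speed; a pose out of reach is approached as far as the arm can. A call with a number of a shift or a turn outside -1 to 1 is refused whole. A call with a gripper value outside its range is refused whole. The fingers move at their own pace and stop on an object; "force" is the grip in N (left out, the last holds). Time passes only in rows, so rows that do not move let the fingers close. It gives the time, the measured TCP pose, the force, the opening and the grip force at its end, in the units of the state.
- manip.sense(): the state, without advancing time (a new reading comes with each control period).
- manip.snapshot(name): name is "side" or "top" or "wrist"; returns a dict with "img" (384x512x3 uint8, red, green, blue), "mtx" (3x3 intrinsics, pixels), "world_to_cam" (4x4, takes a point from world to camera coordinates). Camera axes: x right, y up, looking along -z (the intrinsics and any distortion apply to the point x, -y, -z); pixel columns grow to the right and rows downward; lengths in m; the calibration is good to about 2 mm. A picture is of the moment at which its call begins. There is no depth.
- manip.sign_off(): hands the job in; it is judged then, once.
Trained networks look in a picture, given as the dict that the camera call returned (one of the last four; its "shot" number tells which), for a name from the list of things; names that differ only in an ending like _2 or _b are one class to them, and where a whole thing is asked for, a point or a joint stands for the part that bears it (a point fixed in the world has none). Each returns a list of dicts, best first, with "conf" (0 to 1); they miss things now and then, are a little off and sometimes report something else, mostly with a low value. They report only what shows in the picture. A call takes as long as a camera call. They do not tell look-alikes from the thing itself.
- manip.look_for(picture, query): "box" ([left, top, width, height] in pixels, round what is visible of it).
- manip.silhouettes(picture, query): "pixels" (384x512 bool, what is visible of it) and "box" ([left, top, width, height] in pixels, round what is visible of it).
The state is a dict: "t": time; "q": joint angles; "qd": joint speeds; "tau": joint torques, N m; "tcp_pos": TCP position; "tool_rot": TCP orientation; "force": force on the tool from outside, world axes, zero at the start; "ft_torque": the same for the moment, N m; "finger_gap": opening from 0.0 (shut) to 1.0 (fully open); "gripper_force": force on a finger pad.
Only numpy, scipy, OpenCV 4.12 (cv2) and the standard library are available. Lean on these libraries where they do the work, as an engineer would, in place of code of your own. Each camera call takes 0.05 s, during which the arm holds its last target. There are 200 camera calls.

## Working session

There is one attempt and no reset: what is moved stays moved. The work goes in short steps, Python scripts to look and compute and a tool call to move; the robot and the scene stay as the last step left them, time stands still between calls to the robot, and variables do not carry over. Pictures are saved under pics/ and viewed, at most 10 in all, crops included, and the job is handed in when it is done.

Besides the shell and the picture viewer there is one more tool, called after ">>>" as name(argument=value, ...), one argument or row to a line, values as JSON. servo_tool: Moves the arm, as the interface text tells. Its arguments: {"type":"object","properties":{"commands":{"type":"array"},"force":{"type":"number"}},"required":["commands"]}

```bash
ls; mkdir -p pics
cat > h.py <<'E'
import numpy as np, cv2, pickle
from station import manip
def save(p,n): cv2.imwrite(f'pics/{n}.png',cv2.cvtColor(p['img'],cv2.COLOR_RGB2BGR))
def ray(p,u,v):
    T=np.array(p['world_to_cam']);K=np.array(p['mtx']);R=T[:3,:3];c=-R.T@T[:3,3]
    d=np.linalg.inv(K)@[u,v,1]; d=R.T@(d*[1,-1,-1]); return c,d
def onz(p,u,v,z):
    c,d=ray(p,u,v); return c+d*(z-c[2])/d[2]
def proj(p,X):
    T=np.array(p['world_to_cam']);x=T[:3,:3]@np.array(X)+T[:3,3]; x=np.array(p['mtx'])@(x*[1,-1,-1]); return x[:2]/x[2]
E
python3 - <<'E'
from h import *
a={}
for n in('top','side'):
    p=manip.snapshot(n); save(p,n+'0'); print(n,[k for k in p]); a[n]=p
    for q in('stand','fork','holder','carrier','tray','flange','stop','tube_rack','canister'):
        for d in manip.silhouettes(p,q)[:3]:
            r=cv2.minAreaRect(np.argwhere(d['pixels'])[:,::-1].astype(np.float32))
            print(q,round(d['conf'],2),[round(float(x)) for x in d['box']],np.round(r[0]),np.round(r[1]),round(r[2]))
pickle.dump(a,open('a.pkl','wb'))
c=cv2.vconcat([cv2.imread('pics/top0.png')]);
E
```

```text
pics
top ['img', 'mtx', 'world_to_cam', 'shot']
stand 0.73 [116, 187, 66, 88] [149. 229.] [62. 86.] 3
stand 0.67 [210, 194, 72, 48] [247. 218.] [71. 38.] 10
stand 0.23 [140, 194, 29, 28] [155. 206.] [27. 28.] 90
fork 0.8 [373, 227, 15, 29] [380. 240.] [24. 15.] 90
holder 0.6 [362, 221, 28, 35] [374. 240.] [37. 29.] 86
carrier 0.88 [312, 191, 9, 41] [316. 212.] [37.  9.] 90
carrier 0.7 [283, 251, 25, 38] [295. 271.] [39. 10.] 67
carrier 0.65 [238, 208, 38, 18] [256. 216.] [38.  9.] 10
tray 0.95 [113, 186, 70, 87] [149. 230.] [64. 88.] 4
flange 0.57 [224, 208, 8, 6] [228. 212.] [5. 5.] 90
stop 0.62 [227, 197, 7, 28] [231. 211.] [ 5. 23.] 9
tube_rack 0.81 [102, 147, 62, 33] [134. 162.] [60. 28.] 5
tube_rack 0.39 [372, 226, 17, 27] [380. 240.] [24. 15.] 90
canister 0.62 [348, 150, 30, 33] [364. 166.] [24. 30.] 45
side ['img', 'mtx', 'world_to_cam', 'shot']
stand 0.8 [217, 198, 85, 62] [256. 224.] [48. 80.] 57
fork 0.76 [335, 147, 21, 24] [347. 158.] [22. 22.] 36
holder 0.65 [321, 160, 40, 34] [341. 175.] [37. 29.] 12
holder 0.46 [214, 203, 87, 55] [255. 224.] [48. 79.] 58
carrier 0.95 [316, 216, 45, 16] [339. 222.] [43. 13.] 7
carrier 0.85 [275, 182, 35, 20] [291. 193.] [35. 11.] 21
carrier 0.73 [204, 189, 9, 29] [207. 203.] [ 9. 27.] 3
tray 0.67 [118, 253, 157, 124] [196. 302.] [136.  96.] 34
tray 0.44 [217, 198, 85, 60] [257. 224.] [49. 82.] 56
flange 0.59 [243, 212, 14, 8] [248. 215.] [11.  6.] 56
flange 0.48 [322, 160, 39, 33] [341. 175.] [37. 29.] 10
tube_rack 0.83 [68, 214, 84, 93] [105. 259.] [69. 87.] 62
tube_rack 0.32 [293, 237, 77, 35] [331. 252.] [80. 13.] 22
canister 0.8 [269, 135, 24, 37] [280. 153.] [38. 21.] 90
```

Run:
```python
import cv2
a=cv2.imread('pics/top0.png')[130:310,90:410]; cv2.imwrite('pics/topc.png',cv2.resize(a,(800,450),interpolation=cv2.INTER_CUBIC))
a=cv2.imread('pics/side0.png')[110:384,60:400]; cv2.imwrite('pics/sidec.png',cv2.resize(a,(740,596),interpolation=cv2.INTER_CUBIC))
from h import *
a=pickle.load(open('a.pkl','rb'))
for n,p in a.items(): print(n,np.round(ray(p,256,192),3).tolist())
p=a['top']
for u,v,z in [(380,240,.12),(247,218,.07),(228,212,.077),(231,211,.085),(256,216,.08),(149,230,.015),(374,240,.074)]: print(u,v,np.round(onz(p,u,v,z),3))
```

```text
top [[0.389, 0.007, 1.171], [0.201, 0.001, -0.98]]
side [[0.144, 0.693, 0.561], [0.466, -0.731, -0.499]]
380 240 [ 0.477 -0.328  0.12 ]
247 218 [0.538 0.032 0.07 ]
228 212 [0.554 0.086 0.077]
231 211 [0.556 0.077 0.085]
256 216 [0.543 0.007 0.08 ]
149 230 [0.505 0.326 0.015]
374 240 [ 0.481 -0.326  0.074]
```

View pics/topc.png

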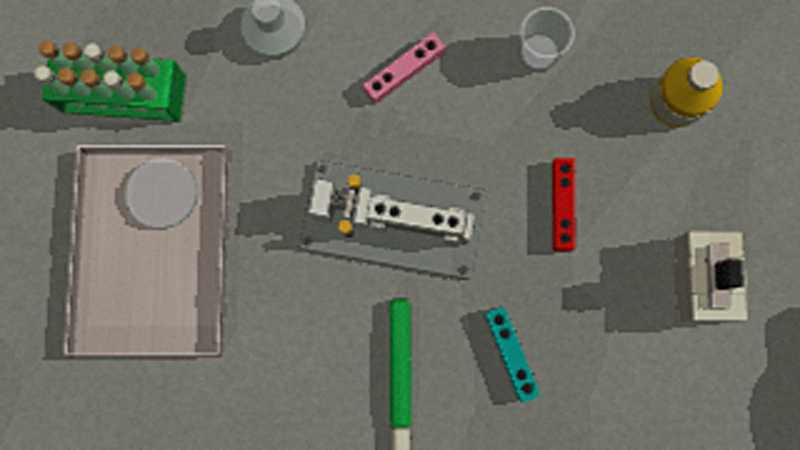

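View pics/sidec.png

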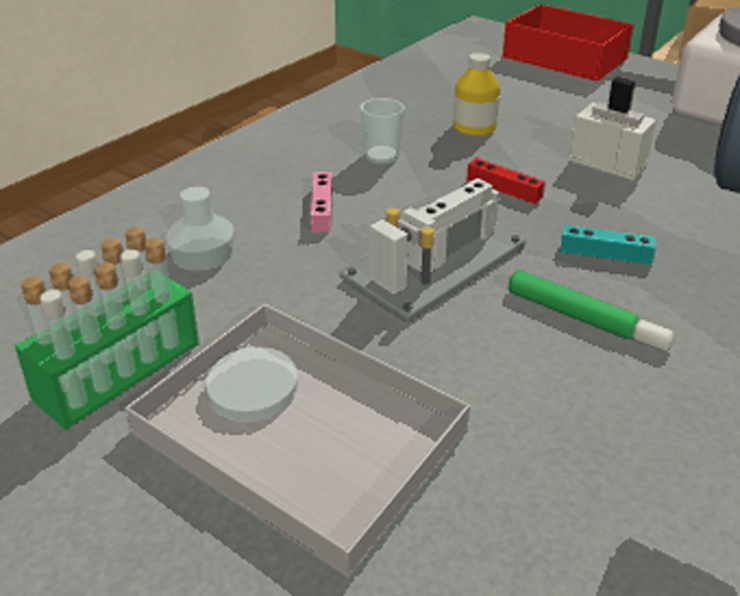

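The top view shows the holder and fork at the right (crop 718,275), the stand in the centre with its +y to the left (yaw about -10°), and the tray at the left with the dish in its far half. The side view confirms this, with the grey carrier on the stand. I can't tell yet which way the fork's slope faces.

Run:
```python
from h import *
from scipy.spatial.transform import Rotation as R
s=manip.sense(); print(s); print(R.from_quat(s['tool_rot']).as_matrix().round(3)); print(R.from_quat(s['tool_rot']).as_euler('ZYX',degrees=True))
p=manip.snapshot('wrist'); print(np.round(ray(p,256,192),3), np.round(p['world_to_cam'],3)); print(p['mtx'])
a=pickle.load(open('a.pkl','rb'))
for n,(q) in (('top','fork'),('top','holder'),('top','tray')):
  pass
p=a['top']
# corners, full px = crop/2.5+(90,130)
f=lambda x,y,z: np.round(onz(p,90+x/2.5,130+y/2.5,z),3)
print('holder',[f(*c,.074) for c in((687,234),(742,234),(748,320),(692,320))])
print('tray',[f(*c,.03) for c in((78,147),(226,146),(222,355),(65,354))])
print('stand',[f(*c,.012) for c in((318,160),(484,190),(468,278),(304,245))])
print('caps',f(354,181,.085),f(345,228,.085),'carrier',f(370,205,.08),f(470,225,.08), 'dish',f(158,192,.02),'handle',f(728,274,.12))
```

```text
{'t': 1.0, 'q': array([-1.46948752e+00,  5.27421874e-01,  1.43267327e+00,  3.03076026e-06,
        1.18137186e+00, -1.78480644e-01]), 'qd': array([ 0.00028886, -0.00156324,  0.00038678,  0.00136662, -0.00111624,
        0.00063516]), 'tau': array([ 4.78850379e-04, -4.42325521e+01, -1.78424960e+01, -1.80098218e-04,
        7.54843204e-04,  2.18089376e-06]), 'tcp_pos': array([ 0.17263693, -0.60068785,  0.23136698]), 'tool_rot': array([ 9.90230759e-01,  1.39438300e-01, -1.02268073e-06,  6.28332176e-05]), 'force': array([-0.46916404, -0.61039317,  0.11462878]), 'ft_torque': array([0.04261796, 0.025807  , 0.07288775]), 'gripper_force': 0.0, 'finger_gap': 0.9952978932081332}
[[ 0.961  0.276  0.   ]
 [ 0.276 -0.961 -0.   ]
 [-0.     0.    -1.   ]]
[1.60306888e+01 1.12002328e-03 1.79992887e+02]
[[ 0.252 -0.579  0.374]
 [-0.318 -0.088 -0.944]] [[ 0.277 -0.961 -0.    -0.626]
 [ 0.909  0.262 -0.325  0.044]
 [ 0.312  0.09   0.946 -0.38 ]
 [ 0.     0.     0.     1.   ]]
[[270.99544289   0.         256.8775904 ]
 [  0.         270.99544289 190.60069266]
 [  0.           0.           1.        ]]
holder [array([ 0.527, -0.302,  0.074]), array([ 0.528, -0.364,  0.074]), array([ 0.432, -0.366,  0.074]), array([ 0.431, -0.304,  0.074])]
tray [array([0.627, 0.414, 0.03 ]), array([0.63 , 0.235, 0.03 ]), array([0.383, 0.228, 0.03 ]), array([0.381, 0.41 , 0.03 ])]
stand [array([0.618, 0.126, 0.012]), array([ 0.584, -0.076,  0.012]), array([ 0.478, -0.058,  0.012]), array([0.514, 0.139, 0.012])]
caps [0.58  0.076 0.085] [0.526 0.085 0.085] carrier [0.554 0.058 0.08 ] [ 0.533 -0.056  0.08 ] dish [0.575 0.317 0.02 ] handle [ 0.479 -0.331  0.12 ]
```

```bash
cat >> h.py <<'E'
from scipy.spatial.transform import Rotation as Ro
def yawq(deg): return Ro.from_euler('ZX',[deg,180],degrees=True)
def plan(dst,yaw,n,claw=1.0,src=None):
    s=manip.sense(); p=np.array(s['tcp_pos']) if src is None else np.array(src[:3])
    r=Ro.from_quat(s['tool_rot']) if src is None else yawq(src[3])
    t=yawq(yaw); rv=(r.inv()*t).as_rotvec()/n/(2*np.pi); out=[]; p0=p.copy()
    for i in range(n):
        goal=p0+(np.array(dst)-p0)*(i+1)/n
        d=np.round(r.inv().apply(goal-p)/.5,4); w=np.round(rv,4)
        out+=[*d.tolist(),*w.tolist(),claw]
        p=p+r.apply(d*.5); r=r*Ro.from_rotvec(w*2*np.pi)
    print(str([float(f'{x+0:.4g}') for x in out]).replace(' ',''), p.round(4))
E
python3 -c "
from h import *
plan([.478,-.331,.22],90,12)"
```

```text
[0.0613,-0.0291,0.0019,0.0,0.0,-0.0171,1.0,0.0641,-0.0224,0.0019,0.0,0.0,-0.0171,1.0,0.0662,-0.0154,0.0019,0.0,0.0,-0.0171,1.0,0.0674,-0.0083,0.0018,0.0,0.0,-0.0171,1.0,0.0679,-0.0009,0.0019,0.0,0.0,-0.0171,1.0,0.0676,0.0063,0.0019,0.0,0.0,-0.0171,1.0,0.0665,0.0136,0.0019,0.0,0.0,-0.0171,1.0,0.0647,0.0206,0.0019,0.0,0.0,-0.0171,1.0,0.0621,0.0274,0.0019,0.0,0.0,-0.0171,1.0,0.0588,0.034,0.0019,0.0,0.0,-0.0171,1.0,0.0549,0.04,0.0018,0.0,0.0,-0.0171,1.0,0.0502,0.0457,0.0019,0.0,0.0,-0.0171,1.0] [ 0.478 -0.331  0.22 ]
```

>>> servo_tool(
  commands=[0.0613, -0.0291, 0.0019, 0, 0, -0.0171, 1, 0.0641, -0.0224, 0.0019, 0, 0, -0.0171, 1, 0.0662, -0.0154, 0.0019, 0, 0, -0.0171, 1, 0.0674, -0.0083, 0.0018, 0, 0, -0.0171, 1, 0.0679, -0.0009, 0.0019, 0, 0, -0.0171, 1, 0.0676, 0.0063, 0.0019, 0, 0, -0.0171, 1, 0.0665, 0.0136, 0.0019, 0, 0, -0.0171, 1, 0.0647, 0.0206, 0.0019, 0, 0, -0.0171, 1, 0.0621, 0.0274, 0.0019, 0, 0, -0.0171, 1, 0.0588, 0.034, 0.0019, 0, 0, -0.0171, 1, 0.0549, 0.04, 0.0018, 0, 0, -0.0171, 1, 0.0502, 0.0457, 0.0019, 0, 0, -0.0171, 1],
)

```text
t: 2.05
tcp_pos: [0.4791, -0.3297, 0.2201]
tool_rot: [0.706, 0.708, -0.0, 0.0]
force: [0.7, -0.4, -1.0]
finger_gap: 1.0
gripper_force: 0.0
```

>>> servo_tool(
  commands=[0, 0, 0, 0, 0, 0, 1, 0, 0, 0, 0, 0, 0, 1],
)

```text
t: 2.22
tcp_pos: [0.4791, -0.3296, 0.22]
tool_rot: [0.707, 0.708, -0.0, 0.0]
force: [-0.5, -0.9, 0.2]
finger_gap: 1.0
gripper_force: 0.0
```

Run:
```python
from h import *
s=manip.sense(); print(s['t'],s['tcp_pos'],Ro.from_quat(s['tool_rot']).as_euler('ZYX',degrees=True),s['q'])
p=manip.snapshot('wrist'); save(p,'w1'); pickle.dump(p,open('w1.pkl','wb'))
for q in('fork','holder','fork_handle'):
    for d in manip.silhouettes(p,q)[:2]: print(q,d['conf'],d['box'])
```

```text
2.2167 [ 0.47906915 -0.32958956  0.21998202] [ 9.00744791e+01  1.55138128e-02 -1.79988646e+02] [-7.94506475e-01  4.82161381e-01  1.55648431e+00 -3.70904651e-04
  1.10289221e+00 -7.95639079e-01]
fork 0.65 [228.6, 172.1, 63.8, 36.7]
holder 0.66 [217.3, 144.3, 89.0, 64.3]
fork_handle 0.88 [228.7, 169.3, 65.2, 41.6]
```

View pics/w1.png

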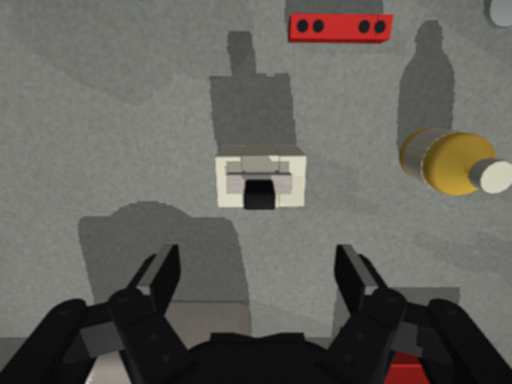

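The wrist view shows the white holder at px 217-306 × 157-208, the handle at (260,193), and the cross-piece spanning x 227-291 behind it. I'll fit the model in both orientations.

Run:
```python
from h import *
p=pickle.load(open('w1.pkl','rb'))
f=lambda u,v,z: np.round(onz(p,u,v,z)[:2],4)
img=cv2.cvtColor(p['img'],cv2.COLOR_RGB2BGR)[135:220,205:315]
g=cv2.resize(img,(770,595),interpolation=cv2.INTER_CUBIC)
cv2.imwrite('pics/w1c.png',g)
print('holder top',[f(u,v,.074) for u,v in((217,157),(306,157),(217,208),(306,208))])
```

```text
holder top [array([ 0.4349, -0.3078]), array([ 0.531 , -0.3076]), array([ 0.4322, -0.3673]), array([ 0.5346, -0.3671])]
```

View pics/w1c.png

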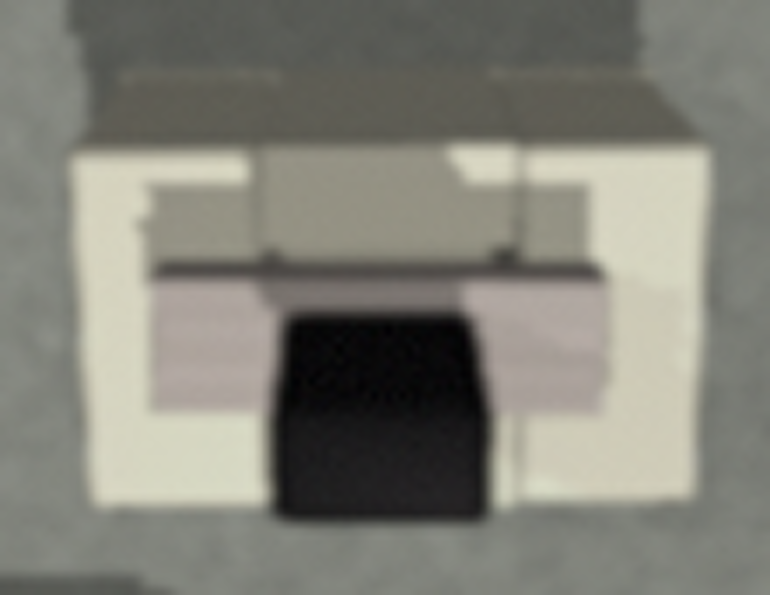

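Run:
```python
from h import *
p=pickle.load(open('w1.pkl','rb'))
f=lambda x,y,z: np.round(onz(p,205+x/7-.5,135+y/7-.5,z)[:2],4)
print('cross',f(150,280,.086),f(605,280,.086),f(150,410,.086),f(605,410,.086))
print('handle base front',f(285,315,.086),f(470,315,.086),'top front',f(278,405,.132),f(487,405,.132),'top back',f(280,518,.132),f(487,518,.132))
print('undercut',f(150,268,.074))
a=pickle.load(open('a.pkl','rb'))['side']
for yaw in(0,180):
  R=Ro.from_euler('z',yaw,degrees=True)
```

```text
cross [ 0.4453 -0.324 ] [ 0.514  -0.3239] [ 0.4446 -0.3448] [ 0.5149 -0.3447]
handle base front [ 0.4656 -0.3295] [ 0.4937 -0.3294] top front [ 0.4666 -0.3278] [ 0.4935 -0.3278] top back [ 0.4667 -0.3436] [ 0.4939 -0.3435]
undercut [ 0.444  -0.3254]
```

Cross-piece y spans -0.345 to -0.324 and the handle is flush on the -y side. So the slope faces +y: fork yaw is 0 with its origin at (0.480, -0.336). Descending to grip.

>>> servo_tool(
  commands=[-0.0128, 0.0018, 0.05, 0, 0, 0, 1, 0, 0, 0.05, 0, 0, 0, 1, 0, 0, 0.05, 0, 0, 0, 1, 0, 0, 0.05, 0, 0, 0, 1, 0, 0, 0.04, 0, 0, 0, 1, 0, 0, 0.016, 0, 0, 0, 1, 0, 0, 0, 0, 0, 0, 1],
)

```text
t: 3.0
tcp_pos: [0.477, -0.3374, 0.09]
tool_rot: [0.709, 0.706, 0.0, -0.002]
force: [0.4, 0.2, 0.1]
finger_gap: 0.997
gripper_force: 0.0
```

>>> servo_tool(
  commands=[0, 0, 0, 0, 0, 0, -1, 0, 0, 0, 0, 0, 0, -1, 0, 0, 0, 0, 0, 0, -1, 0, 0, 0, 0, 0, 0, -1, 0, 0, 0, 0, 0, 0, -1, 0, 0, 0, 0, 0, 0, -1, 0, 0, 0, 0, 0, 0, -1, 0, 0, 0, 0, 0, 0, -1, 0, 0, 0, 0, 0, 0, -1, 0, 0, 0, 0, 0, 0, -1],
  force=60,
)

```text
t: 3.83
tcp_pos: [0.4797, -0.3381, 0.0934]
tool_rot: [0.708, 0.707, -0.0, 0.001]
force: [0.3, -0.2, 7.3]
finger_gap: 0.345
gripper_force: 60.1
```

>>> servo_tool(
  commands=[0, 0, -0.01, 0, 0, 0, -1, 0, 0, -0.02, 0, 0, 0, -1, 0, 0, -0.03, 0, 0, 0, -1, 0, 0, -0.04, 0, 0, 0, -1, 0, 0, -0.04, 0, 0, 0, -1, 0, 0, -0.04, 0, 0, 0, -1, 0, 0, -0.04, 0, 0, 0, -1, 0, 0, -0.04, 0, 0, 0, -1, 0, 0, -0.03, 0, 0, 0, -1, 0, 0, -0.01, 0, 0, 0, -1],
)

```text
t: 4.67
tcp_pos: [0.4796, -0.338, 0.245]
tool_rot: [0.708, 0.707, -0.0, 0.002]
force: [0.5, -0.6, -2.0]
finger_gap: 0.343
gripper_force: 59.7
```

Run:
```python
from h import *
s=manip.sense(); print(s['t'],s['tcp_pos'],s['force'],Ro.from_quat(s['tool_rot']).as_euler('ZYX',degrees=True),s['finger_gap'])
y=-10*np.pi/180; ys=np.array([-np.sin(y),np.cos(y)]); 
seat=np.array([.5485,.033])+.048*ys; print(seat)
# hover a little +y off the seat for a view: 
plan([.556,.060,.245],80,12,-1)
```

```text
4.6667 [ 0.47963631 -0.33796958  0.24503994] [ 0.53432756 -0.62980829 -1.97745812] [ 89.91637614   0.1893955  179.81798262] 0.34270881889634613
[0.55683511 0.08027077]
[0.0663,0.0126,-0.0002,0.0,0.0,0.0023,-1.0,0.0666,0.0117,-0.0001,0.0,0.0,0.0023,-1.0,0.0667,0.0107,-0.0002,0.0,0.0,0.0023,-1.0,0.0668,0.0098,-0.0002,0.0,0.0,0.0023,-1.0,0.0669,0.0087,-0.0002,0.0,0.0,0.0023,-1.0,0.0671,0.0078,-0.0001,0.0,0.0,0.0023,-1.0,0.0672,0.0069,-0.0002,0.0,0.0,0.0023,-1.0,0.0673,0.0058,-0.0002,0.0,0.0,0.0023,-1.0,0.0674,0.0049,-0.0002,0.0,0.0,0.0023,-1.0,0.0674,0.004,-0.0001,0.0,0.0,0.0023,-1.0,0.0675,0.0029,-0.0002,0.0,0.0,0.0023,-1.0,0.0675,0.002,-0.0002,0.0,0.0,0.0023,-1.0] [0.556 0.06  0.245]
```

>>> servo_tool(
  commands=[0.0663, 0.0126, -0.0002, 0.0, 0.0, 0.0028, -1.0, 0.0666, 0.0117, -0.0001, 0.0, 0.0, 0.0028, -1.0, 0.0667, 0.0107, -0.0002, 0.0, 0.0, 0.0028, -1.0, 0.0668, 0.0098, -0.0002, 0.0, 0.0, 0.0028, -1.0, 0.0669, 0.0087, -0.0002, 0.0, 0.0, 0.0028, -1.0, 0.0671, 0.0078, -0.0001, 0.0, 0.0, 0.0028, -1.0, 0.0672, 0.0069, -0.0002, 0.0, 0.0, 0.0028, -1.0, 0.0673, 0.0058, -0.0002, 0.0, 0.0, 0.0028, -1.0, 0.0674, 0.0049, -0.0002, 0.0, 0.0, 0.0028, -1.0, 0.0674, 0.004, -0.0001, 0.0, 0.0, 0.0023, -1.0, 0, 0, 0, 0, 0, 0, -1, 0, 0, 0, 0, 0, 0, -1],
)

```text
t: 5.67
tcp_pos: [0.5466, -0.0048, 0.2423]
tool_rot: [0.765, 0.644, -0.001, -0.001]
force: [-0.2, -1.2, -2.2]
finger_gap: 0.342
gripper_force: 59.7
```

Run:
```python
from h import *
s=manip.sense(); print(s['t'],s['tcp_pos'],s['force'],Ro.from_quat(s['tool_rot']).as_euler('ZYX',degrees=True),s['finger_gap'])
p=manip.snapshot('wrist'); save(p,'w2'); pickle.dump(p,open('w2.pkl','wb'))
q=manip.snapshot('side'); save(q,'s2'); pickle.dump(q,open('s2.pkl','wb'))
for n in('stop','flange','stand'):
    for d in manip.silhouettes(p,n)[:2]:
        nc,_,st,ce=cv2.connectedComponentsWithStats(d['pixels'].astype(np.uint8)); print(n,d['conf'],d['box'],st[1:].tolist(),ce[1:].round(1).tolist())
g=p['img'][:,:,::-1]; cv2.imwrite('pics/w2c.png',cv2.resize(g[:300,120:400],(700,750)[:2] if 0 else (560,600),interpolation=cv2.INTER_CUBIC))
```

```text
5.6667 [ 0.54660352 -0.00475219  0.24225047] [-0.19310061 -1.17307698 -2.23302147] [ 8.02404381e+01  1.37994477e-02 -1.79895780e+02] 0.3420182584669274
stop 0.83 [219.0, 87.1, 67.2, 14.4] [[220, 88, 18, 15, 200], [271, 88, 15, 15, 185]] [[228.1, 95.0], [278.2, 95.0]]
flange 0.73 [219.7, 88.6, 68.8, 13.8] [[221, 88, 17, 16, 197], [271, 88, 15, 15, 175]] [[228.3, 95.4], [278.3, 95.0]]
flange 0.68 [243.2, 71.6, 24.4, 31.1] [[240, 73, 28, 30, 355]] [[253.0, 89.3]]
stand 0.6 [215.3, 45.7, 83.1, 161.2] [[211, 47, 87, 158, 10595]] [[254.6, 116.5]]
```

View pics/w2c.png

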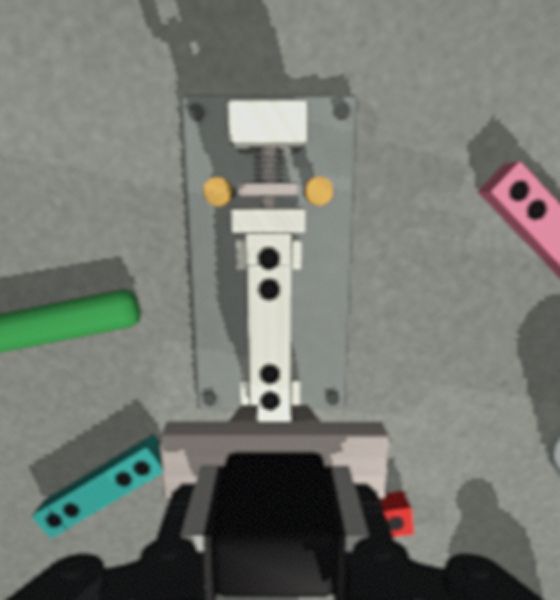

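The wrist view shows the stand almost square to the tool: caps at full-frame (228,95) and (278,95), cheek top at crop y 209-232 × x 231-306, flange at y 184-195. The held fork is at the bottom. Converting these to world positions.

Run:
```python
from h import *
p=pickle.load(open('w2.pkl','rb'))
f=lambda x,y,z: onz(p,120+x/2-.25,y/2-.25,z)
y0=np.deg2rad(-10)
def st(X,c,yaw):
    r=np.array([[np.cos(yaw),np.sin(yaw)],[-np.sin(yaw),np.cos(yaw)]]); return r@(X[:2]-c)
a,b=onz(p,228.3,95,.085),onz(p,278.2,95,.085)
print('caps',a.round(4),b.round(4),np.linalg.norm(a-b),'mid',(a+b)/2, 'yaw',np.degrees(np.arctan2(*(b-a)[[1,0]])))
for z in(.079,.091): print(z,np.linalg.norm(onz(p,228.3,95,z)-onz(p,278.2,95,z)))
h=[f(268.5,258,.08),f(269.8,400,.08)]; d=h[0]-h[1]; print('carrier y yaw',np.degrees(np.arctan2(-d[0],d[1])),h)
base=[f(x,y,.012) for x,y in((181,96),(354,96),(347,408))]; d=base[1]-base[0]; print('base yaw',np.degrees(np.arctan2(d[1],d[0])),np.linalg.norm(d)); d=base[1]-base[2]; print(np.degrees(np.arctan2(-d[0],d[1])),np.linalg.norm(d))
yaw=np.deg2rad(-9.9)
c=((a+b)/2)[:2]
for n,x,y,z in(('cheek out L',231,209,.082),('cheek out R',306,209,.082),('cheek in L',231,232,.082),('cheek in R',306,232,.082),('fl far',268,184,.077),('fl near',268,195,.077),('fl L',238,190,.077),('fl R',298,190,.077),('hous near L',229,143,.086),('hous near R',307,143,.086),('far',268,101,.086),('spring',268,165,.067)): print(n,(st(f(x,y,z),c,yaw)*1000).round(1))
X=proj(p,[0,0,0])
# fork check: cross-piece top corners in image; tool-frame offset
s=manip.sense(); t=s['tcp_pos']; zc=t[2]+.019-.099+.074
for n,x,y,z in(('cr front L',163,424,zc),('cr front R',388,424,zc),('handle topfront L',223,455,zc+.046),('R',328,455,zc+.046)): print(n,(st(f(x,y,z),t[:2],np.deg2rad(-9.76))*1000).round(1))
```

```text
caps [0.5305 0.0842 0.085 ] [0.5818 0.0754 0.085 ] 0.05205817302556172 mid [0.55612801 0.07980328 0.085     ] yaw -9.724518897177152
0.079 0.053100140940441715
0.091 0.05101620511068172
carrier y yaw -9.386318903810743 [array([0.55080532, 0.04514928, 0.08      ]), array([ 0.53714652, -0.03747926,  0.08      ])]
base yaw -9.738620225370262 0.10652737737418923
-8.422246330556804 0.20656842486807736
cheek out L [-19.2  -9.3]
cheek out R [20.7 -9.2]
cheek in L [-19.5 -21.2]
cheek in R [ 21. -21.]
fl far [0.4 3.3]
fl near [ 0.4 -2.2]
fl L [-15.6   0.3]
fl R [16.5  0.4]
hous near L [-19.2  22.6]
hous near R [20.3 22.7]
far [ 0.6 41.8]
spring [ 0.3 13.3]
cr front L [-34.9  21.3]
cr front R [31.9 21.4]
handle topfront L [-12.5  34.2]
R [ 9.5 34.3]
```

Run:
```python
from h import *
p=pickle.load(open('w2.pkl','rb'))
g=p['img'][200:300,195:320,::-1]; cv2.imwrite('pics/w2f.png',cv2.resize(g,(750,600),interpolation=cv2.INTER_CUBIC))
q=pickle.load(open('s2.pkl','rb')); t=np.array([.5466,-.0048,.2423]); u,v=proj(q,t-[0,0,.03]); print(u,v)
u,v=int(u),int(v); cv2.imwrite('pics/s2f.png',cv2.resize(q['img'][v-50:v+50,u-65:u+60,::-1],(750,600),interpolation=cv2.INTER_CUBIC)); print(u-65,v-50)
```

```text
272.72600447093293 151.10762871240308
207 101
```

View pics/w2f.png

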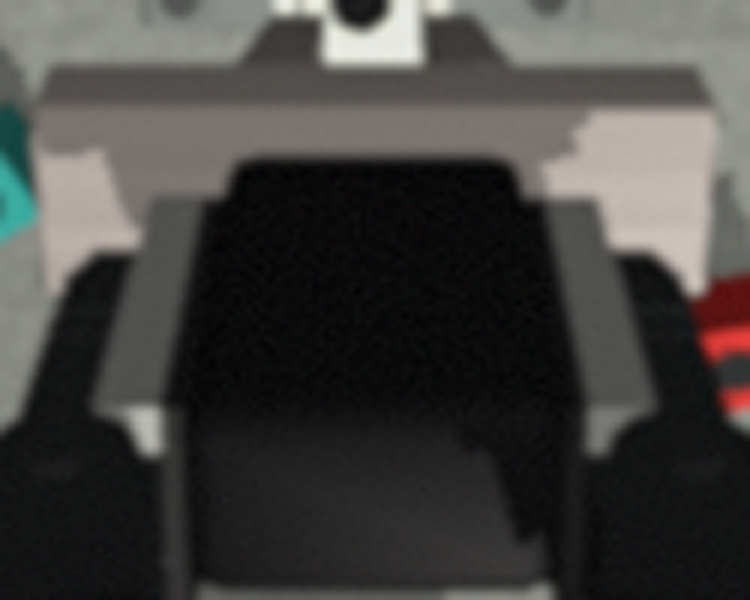

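View pics/s2f.png

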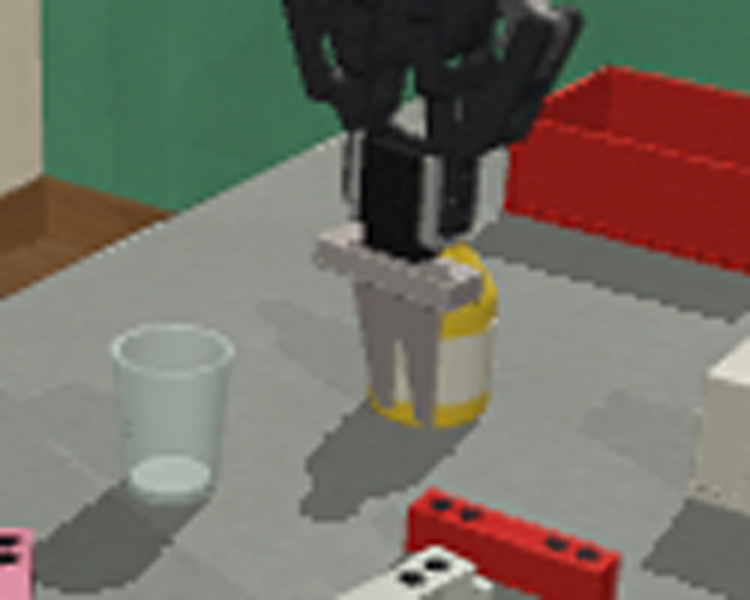

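The fork hangs vertically, slope side towards the camera. In the crop, the cross-piece's top front edge is at y 105 (x 33-715), its bottom front edge at y 66 (x 48-700), and the handle base at y 158.

Run:
```python
from h import *
p=pickle.load(open('w2.pkl','rb'))
t=np.array([.54660,-.00475,.24225]); y=np.deg2rad(-9.76); r=np.array([[np.cos(y),np.sin(y)],[-np.sin(y),np.cos(y)]])
f=lambda x,v,z: (r@(onz(p,195+x/6-.42,200+v/6-.42,z)[:2]-t[:2])*1000).round(1)
zc=t[2]+.019-.099+.074
for dz in(-.004,0,.004):
  z=zc+dz; print(dz,'top',f(33,105,z),f(715,105,z),'bot',f(48,66,z-.012),f(700,66,z-.012),'hb',f(235,158,z),f(518,158,z))
print('pad tips',f(150,200,t[2]),f(205,200,t[2]),f(545,200,t[2]),f(600,200,t[2]))
```

```text
-0.004 top [-35.8  12.8] [34.1 12.9] bot [-36.7  12. ] [34.9 12.1] hb [-15.3   6.8] [14.1  6.8]
0 top [-34.9  14.6] [33.2 14.7] bot [-35.8  13.7] [34.  13.8] hb [-14.9   8.8] [13.7  8.8]
0.004 top [-34.   16.4] [32.3 16.5] bot [-34.9  15.4] [33.2 15.5] hb [-14.5  10.8] [13.3 10.8]
pad tips [-22.8   7.2] [-17.4   7.2] [15.9  7.2] [21.3  7.2]
```

Run:
```python
from h import *
plan([.5575,.0805,.182],80.3,4,-1)
```

```text
[0.0445,-0.0026,0.0303,0.0,0.0,-0.0003,-1.0,0.0444,-0.0025,0.0304,0.0,0.0,-0.0003,-1.0,0.0445,-0.0024,0.0303,0.0,0.0,-0.0003,-1.0,0.0445,-0.0023,0.0303,0.0,0.0,-0.0003,-1.0] [0.5575 0.0805 0.182 ]
```

>>> servo_tool(
  commands=[0.0445, -0.0026, 0.02, 0, 0, 0, -1, 0.0445, -0.0025, 0.03, 0, 0, 0, -1, 0.0445, -0.0024, 0.04, 0, 0, 0, -1, 0.0445, -0.0023, 0.031, 0, 0, 0, -1, 0, 0, 0, 0, 0, 0, -1, 0, 0, 0, 0, 0, 0, -1, 0, 0, 0, 0, 0, 0, -1],
)

```text
t: 6.5
tcp_pos: [0.5584, 0.0807, 0.1826]
tool_rot: [0.766, 0.642, 0.0, 0.0]
force: [-0.2, -0.3, -1.3]
finger_gap: 0.343
gripper_force: 59.7
```

Run:
```python
from h import *
s=manip.sense(); print(s['t'],s['tcp_pos'],s['force'],Ro.from_quat(s['tool_rot']).as_euler('ZYX',degrees=True),s['finger_gap'])
p=manip.snapshot('wrist'); save(p,'w3'); pickle.dump(p,open('w3.pkl','wb'))
q=manip.snapshot('side'); save(q,'s3'); pickle.dump(q,open('s3.pkl','wb'))
u,v=map(int,proj(q,[.557,.0805,.09])); a=cv2.resize(q['img'][v-36:v+36,u-30:u+30,::-1],(500,600),interpolation=cv2.INTER_CUBIC); print(u-30,v-36)
b=p['img'][90:240,220-25:300-5,::-1]; b=cv2.resize(p['img'][80:230,190:265+50,::-1],(300,600) if 0 else (300,360),interpolation=cv2.INTER_CUBIC)
o=np.zeros((600,800,3),np.uint8); o[:,:500]=a; o[:360,500:]=b; cv2.imwrite('pics/m3.png',o)
```

```text
6.5 [0.55836975 0.0806712  0.18260804] [-0.23241428 -0.27832842 -1.26832762] [7.99550552e+01 2.65143210e-02 1.79963947e+02] 0.34253983274788447
217 172
```

View pics/m3.png

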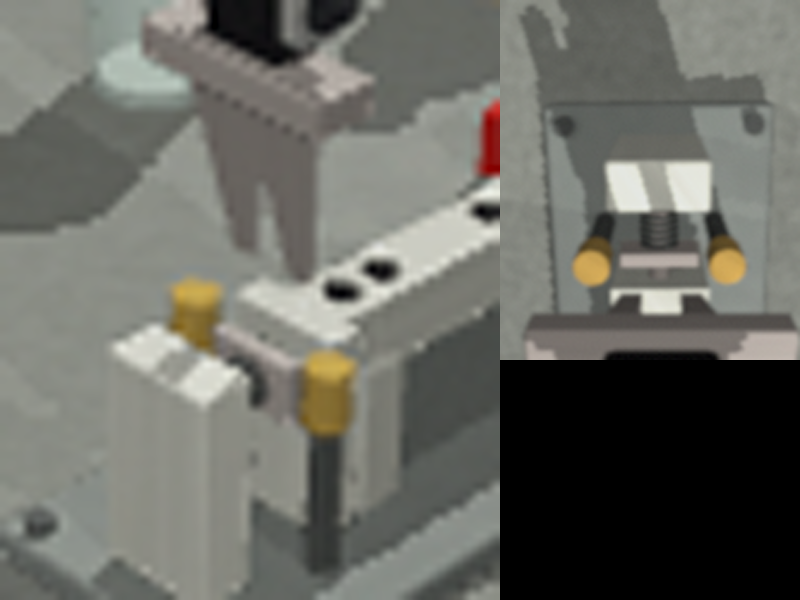

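In the side crop the tines hang just above the gap between cheek and flange, clear of both caps. The wrist inset shows caps at (592,267) and (727,267) and the cross-piece at 525-797. Checking the offsets numerically.

Run:
```python
from h import *
p=pickle.load(open('w3.pkl','rb')); q=pickle.load(open('s3.pkl','rb'))
t=np.array([.55837,.08067,.18261]); y=np.deg2rad(-9.73); r=np.array([[np.cos(y),np.sin(y)],[-np.sin(y),np.cos(y)]])
f=lambda x,v,z: (r@(onz(p,190+(x-500)/2.4-.3,80+v/2.4-.3,z)[:2]-t[:2])*1000).round(1)
print('caps',f(592,267,.085),f(727,267,.085),'fl top far',f(620,254,.077),f(698,254,.077),'near',f(620,266,.077),f(698,266,.077),'hous near',f(606,211,.086),f(711,211,.086),'cheek out',f(611,290,.082),f(709,290,.082),'base',f(546,103,.012),f(772,103,.012))
zt=t[2]-.0814+.074; print('fork bot front',f(526,316,zt-.012),f(797,316,zt-.012))
for d in manip.silhouettes(manip.snapshot('wrist'),'stop')[:1]:
  n,_,st,ce=cv2.connectedComponentsWithStats(d['pixels'].astype(np.uint8)); print(ce[1:],st[1:])
# side: predicted tine tips for offset options
for o in((0,0),(0,2),(2,0)):
  for x in(-11,11):
    X=t[:2]+r.T@(np.array([x+o[0],-7.5+o[1]])/1000); u=proj(q,[*X,t[2]-.0814]); print(o,x,((u-[217,172]+.06)*8.333).round(0))
```

```text
caps [-27.8  -0.3] [25.  -0.5] fl top far [-17.2   2.4] [14.   2.3] near [-17.4  -2.7] [14.1 -2.8] hous near [-21.5  22.4] [18.2 22.2] cheek out [-20.9 -11.1] [ 18.3 -11.3] base [-54.4  56. ] [51.5 55.5]
fork bot front [-37.3  12.8] [36.  12.4]
[[228.44771242 184.7875817 ]
 [281.77941176 183.77647059]] [[220 169  16  29 306]
 [274 168  18  30 340]]
(0, 0) -11 [298. 273.]
(0, 0) 11 [243. 244.]
(0, 2) -11 [293. 276.]
(0, 2) 11 [238. 247.]
(2, 0) -11 [293. 271.]
(2, 0) 11 [238. 242.]
```

>>> servo_tool(
  commands=[0.0008, -0.0018, 0.01, 0, 0, -0.0008, -1, 0, 0, 0.01, 0, 0, 0, -1, 0, 0, 0.01, 0, 0, 0, -1, 0, 0, 0.008, 0, 0, 0, -1, 0, 0, 0.006, 0, 0, 0, -1, 0, 0, 0.003, 0, 0, 0, -1, 0, 0, 0.002, 0, 0, 0, -1, 0, 0, 0.002, 0, 0, 0, -1, 0, 0, 0.002, 0, 0, 0, -1, 0, 0, 0, 0, 0, 0, -1],
)

```text
t: 7.53
tcp_pos: [0.5572, 0.0821, 0.1559]
tool_rot: [0.764, 0.645, -0.0, 0.0]
force: [-0.1, -1.0, -1.6]
finger_gap: 0.345
gripper_force: 59.7
```

```bash
cat >> h.py <<'E'
def rel(): # TCP relative to seat estimate (caps mid), stand frame, mm
    s=manip.sense(); y=np.deg2rad(-9.73); r=np.array([[np.cos(y),np.sin(y)],[-np.sin(y),np.cos(y)]])
    print('t',round(s['t'],2),'rel',(r@(s['tcp_pos'][:2]-[.5561,.0798])*1000).round(2),'tipz',round((s['tcp_pos'][2]-.0814)*1000,2),'F',(r@s['force'][:2]).round(1),s['force'][2].round(1),'yaw',Ro.from_quat(s['tool_rot']).as_euler('ZYX',degrees=True).round(2),'gap',s['finger_gap'].round(3))
E
python3 -c "
from h import *
rel();manip.snapshot('wrist');rel();p=manip.snapshot('wrist');rel()
g=p['img'][150:300,190:320,::-1];cv2.imwrite('pics/w4.png',cv2.resize(g,(650,600) if 0 else (520,600),interpolation=cv2.INTER_CUBIC));pickle.dump(p,open('w4.pkl','wb'))"
```

```text
Traceback (most recent call last):
  File "h.py", line 25, in rel
    print('t',round(s['t'],2),'rel',(r@(s['tcp_pos'][:2]-[.5561,.0798])*1000).round(2),'tipz',round((s['tcp_pos'][2]-.0814)*1000,2),'F',(r@s['force'][:2]).round(1),s['force'][2].round(1),'yaw',Ro.from_quat(s['tool_rot']).as_euler('ZYX',degrees=True).round(2),'gap',s['finger_gap'].round(3))
                                                                                                                                                                                                                                                                         ^^^^^^^^^^^^^^^^^^^^^
AttributeError: 'float' object has no attribute 'round'
```

```bash
sed -i "s/,'gap',s\['finger_gap'\].round(3)//; s/,s\['force'\]\[2\].round(1)/,round(float(s['force'][2]),1)/" h.py
python3 -c "
from h import *
rel();manip.snapshot('wrist');rel();p=manip.snapshot('wrist');rel()"
```

```text
t 7.53 rel [0.7 2.5] tipz 74.48 F [ 0.1 -1. ] -1.6 yaw [8.0310e+01 3.0000e-02 1.7998e+02]
t 7.58 rel [0.69 2.51] tipz 74.54 F [-0.2 -0.8] -1.7 yaw [8.0300e+01 2.0000e-02 1.7998e+02]
t 7.63 rel [0.7  2.51] tipz 74.56 F [-0.  -0.8] -1.6 yaw [8.0300e+01 2.0000e-02 1.7998e+02]
```

>>> servo_tool(
  commands=[-0.0014, 0, 0.003, 0, 0, 0, -1, 0, 0, 0.003, 0, 0, 0, -1, 0, 0, 0.003, 0, 0, 0, -1, 0, 0, 0.003, 0, 0, 0, -1, 0, 0, 0, 0, 0, 0, -1],
)

```text
t: 8.05
tcp_pos: [0.5571, 0.0809, 0.1498]
tool_rot: [0.764, 0.645, -0.0, 0.001]
force: [-0.5, -4.0, -0.3]
finger_gap: 0.348
gripper_force: 60.1
```

>>> servo_tool(
  commands=[-0.001, 0, 0, 0, 0, 0, -1, 0, 0, 0, 0, 0, 0, -1, 0, 0, 0, 0, 0, 0, -1],
)

```text
t: 8.3
tcp_pos: [0.5571, 0.0809, 0.1498]
tool_rot: [0.764, 0.645, -0.0, 0.0]
force: [0.7, -4.2, -0.6]
finger_gap: 0.342
gripper_force: 59.9
```

```bash
python3 -c "
from h import *
rel()"
```

```text
t 8.3 rel [0.77 1.21] tipz 68.44 F [ 1.4 -4. ] -0.6 yaw [8.0300e+01 3.0000e-02 1.7998e+02]
```

>>> servo_tool(
  commands=[-0.001, 0, 0, 0, 0, 0, -1, 0, 0, 0, 0, 0, 0, -1, 0, 0, 0, 0, 0, 0, -1],
)

```text
t: 8.55
tcp_pos: [0.557, 0.0807, 0.1499]
tool_rot: [0.764, 0.645, 0.0, 0.0]
force: [1.1, -3.5, -1.4]
finger_gap: 0.343
gripper_force: 59.8
```

```bash
python3 -c "
from h import *
rel()"
```

```text
t 8.55 rel [0.74 1.05] tipz 68.46 F [ 1.6 -3.3] -1.4 yaw [ 8.0290e+01 -1.0000e-02  1.7998e+02]
```

>>> servo_tool(
  commands=[-0.001, 0, 0, 0, 0, 0, -1, 0, 0, 0, 0, 0, 0, -1, 0, 0, 0, 0, 0, 0, -1],
)

```text
t: 8.8
tcp_pos: [0.5569, 0.0805, 0.1499]
tool_rot: [0.764, 0.645, 0.0, -0.0]
force: [-0.1, -1.2, -0.4]
finger_gap: 0.345
gripper_force: 59.8
```

```bash
python3 -c "
from h import *
rel()"
```

```text
t 8.8 rel [0.71 0.78] tipz 68.49 F [ 0.1 -1.2] -0.4 yaw [ 8.0280e+01 -3.0000e-02  1.7998e+02]
```

>>> servo_tool(
  commands=[-0.002, 0, 0, 0, 0, 0, -1, 0, 0, 0.003, 0, 0, 0, -1, 0, 0, 0.004, 0, 0, 0, -1, 0, 0, 0.004, 0, 0, 0, -1, 0, 0, 0.004, 0, 0, 0, -1, 0, 0, 0.004, 0, 0, 0, -1, 0, 0, 0, 0, 0, 0, -1, 0, 0, 0, 0, 0, 0, -1],
)

```text
t: 9.47
tcp_pos: [0.5569, 0.0789, 0.1409]
tool_rot: [0.764, 0.645, 0.0, 0.0]
force: [-1.7, -1.4, 5.1]
finger_gap: 0.344
gripper_force: 60.6
```

```bash
python3 -c "
from h import *
rel()"
```

```text
t 9.47 rel [ 0.89 -0.76] tipz 59.5 F [-1.4 -1.7] 5.1 yaw [8.0310e+01 3.0000e-02 1.7995e+02]
```

>>> servo_tool(
  commands=[0, 0, 0.004, 0, 0, 0, -1, 0, 0, 0.004, 0, 0, 0, -1, 0, 0, 0.004, 0, 0, 0, -1, 0, 0, 0.004, 0, 0, 0, -1, 0, 0, 0.004, 0, 0, 0, -1, 0, 0, 0.004, 0, 0, 0, -1, 0, 0, 0, 0, 0, 0, -1, 0, 0, 0, 0, 0, 0, -1],
)

```text
t: 10.13
tcp_pos: [0.5579, 0.0787, 0.1294]
tool_rot: [0.764, 0.645, 0.001, 0.001]
force: [0.0, -2.7, 6.0]
finger_gap: 0.342
gripper_force: 60.7
```

```bash
python3 -c "
from h import *
rel()"
```

```text
t 10.13 rel [ 1.96 -0.78] tipz 47.96 F [ 0.4 -2.6] 6.0 yaw [8.0310e+01 2.0000e-02 1.7981e+02]
```

>>> servo_tool(
  commands=[0, -0.002, 0.004, 0, 0, 0, -1, 0, 0, 0.004, 0, 0, 0, -1, 0, 0, 0.004, 0, 0, 0, -1, 0, 0, 0.004, 0, 0, 0, -1, 0, 0, 0.004, 0, 0, 0, -1, 0, 0, 0.004, 0, 0, 0, -1, 0, 0, 0, 0, 0, 0, -1, 0, 0, 0, 0, 0, 0, -1],
)

```text
t: 10.8
tcp_pos: [0.5575, 0.0787, 0.1177]
tool_rot: [0.764, 0.645, 0.001, 0.002]
force: [-0.1, -3.6, 6.7]
finger_gap: 0.343
gripper_force: 60.9
```

```bash
python3 -c "
from h import *
rel()"
```

```text
t 10.8 rel [ 1.52 -0.83] tipz 36.29 F [ 0.5 -3.6] 6.7 yaw [8.0310e+01 2.0000e-02 1.7973e+02]
```

>>> servo_tool(
  commands=[0, -0.001, 0.003, 0, 0, 0, -1, 0, 0, 0.003, 0, 0, 0, -1, 0, 0, 0.003, 0, 0, 0, -1, 0, 0, 0.002, 0, 0, 0, -1, 0, 0, 0, 0, 0, 0, -1],
)

```text
t: 11.22
tcp_pos: [0.5572, 0.0787, 0.1126]
tool_rot: [0.764, 0.645, 0.002, 0.002]
force: [-0.1, -4.1, 9.3]
finger_gap: 0.345
gripper_force: 61.2
```

>>> servo_tool(
  commands=[0, 0, 0.002, 0, 0, 0, -1, 0, 0, 0.002, 0, 0, 0, -1, 0, 0, 0, 0, 0, 0, -1],
)

```text
t: 11.47
tcp_pos: [0.5572, 0.0788, 0.1107]
tool_rot: [0.764, 0.645, 0.002, 0.002]
force: [-0.1, -2.9, 10.9]
finger_gap: 0.343
gripper_force: 61.3
```

>>> servo_tool(
  commands=[0, 0, 0.002, 0, 0, 0, -1, 0, 0, 0.001, 0, 0, 0, -1, 0, 0, 0, 0, 0, 0, -1],
)

```text
t: 11.72
tcp_pos: [0.5572, 0.0787, 0.1093]
tool_rot: [0.764, 0.645, 0.002, 0.002]
force: [-0.8, -3.1, 11.8]
finger_gap: 0.344
gripper_force: 61.4
```

>>> servo_tool(
  commands=[0, 0, 0.002, 0, 0, 0, -1, 0, 0, 0, 0, 0, 0, -1, 0, 0, 0, 0, 0, 0, -1],
)

```text
t: 11.97
tcp_pos: [0.5572, 0.0787, 0.1083]
tool_rot: [0.764, 0.645, 0.002, 0.002]
force: [-0.6, -3.7, 10.9]
finger_gap: 0.346
gripper_force: 61.4
```

>>> servo_tool(
  commands=[0, 0, 0.002, 0, 0, 0, -1, 0, 0, 0, 0, 0, 0, -1, 0, 0, 0, 0, 0, 0, -1],
)

```text
t: 12.22
tcp_pos: [0.5572, 0.0787, 0.1072]
tool_rot: [0.764, 0.645, 0.002, 0.002]
force: [-0.6, -3.9, 10.3]
finger_gap: 0.343
gripper_force: 61.4
```

>>> servo_tool(
  commands=[0, 0, 0.002, 0, 0, 0, -1, 0, 0, 0, 0, 0, 0, -1, 0, 0, 0, 0, 0, 0, -1],
)

```text
t: 12.47
tcp_pos: [0.5572, 0.0787, 0.1062]
tool_rot: [0.764, 0.645, 0.002, 0.002]
force: [-0.9, -3.1, 10.0]
finger_gap: 0.344
gripper_force: 61.2
```

>>> servo_tool(
  commands=[0, 0, 0.002, 0, 0, 0, -1, 0, 0, 0, 0, 0, 0, -1, 0, 0, 0, 0, 0, 0, -1],
)

```text
t: 12.72
tcp_pos: [0.5573, 0.0787, 0.1052]
tool_rot: [0.764, 0.645, 0.002, 0.002]
force: [-0.9, -4.0, 11.1]
finger_gap: 0.348
gripper_force: 61.4
```

Tip at about 23.8 mm and the fork is still sliding. I'll keep feeling for the caps.

>>> servo_tool(
  commands=[0, 0, 0.002, 0, 0, 0, -1, 0, 0, 0, 0, 0, 0, -1, 0, 0, 0, 0, 0, 0, -1],
)

```text
t: 12.97
tcp_pos: [0.5573, 0.0787, 0.1043]
tool_rot: [0.764, 0.645, 0.002, 0.002]
force: [0.4, -3.4, 10.2]
finger_gap: 0.342
gripper_force: 61.4
```

>>> servo_tool(
  commands=[0, 0, 0.002, 0, 0, 0, -1, 0, 0, 0, 0, 0, 0, -1, 0, 0, 0, 0, 0, 0, -1],
)

```text
t: 13.22
tcp_pos: [0.5573, 0.0787, 0.1034]
tool_rot: [0.764, 0.645, 0.002, 0.002]
force: [-0.4, -4.8, 10.9]
finger_gap: 0.345
gripper_force: 61.4
```

>>> servo_tool(
  commands=[0, 0, 0.002, 0, 0, 0, -1, 0, 0, 0, 0, 0, 0, -1, 0, 0, 0, 0, 0, 0, -1],
)

```text
t: 13.47
tcp_pos: [0.5573, 0.0787, 0.1023]
tool_rot: [0.764, 0.645, 0.002, 0.002]
force: [0.5, -3.4, 11.6]
finger_gap: 0.34
gripper_force: 61.5
```

>>> servo_tool(
  commands=[0, 0, 0.002, 0, 0, 0, -1, 0, 0, 0, 0, 0, 0, -1, 0, 0, 0, 0, 0, 0, -1],
)

```text
t: 13.72
tcp_pos: [0.5573, 0.0787, 0.1021]
tool_rot: [0.764, 0.645, 0.002, 0.002]
force: [-0.9, -3.7, 16.3]
finger_gap: 0.346
gripper_force: 62.0
```

>>> servo_tool(
  commands=[0, 0, 0.0014, 0, 0, 0, -1, 0, 0, 0, 0, 0, 0, -1, 0, 0, 0, 0, 0, 0, -1],
)

```text
t: 13.97
tcp_pos: [0.5574, 0.0787, 0.1021]
tool_rot: [0.764, 0.645, 0.002, 0.002]
force: [-2.5, -4.1, 20.7]
finger_gap: 0.344
gripper_force: 62.5
```

Run:
```python
from h import *
rel(); print(manip.sense()['ft_torque'])
p=manip.snapshot('wrist'); save(p,'w5'); q=manip.snapshot('side'); save(q,'s5')
u,v=map(int,proj(q,[.557,.0805,.09])); a=cv2.resize(q['img'][v-36:v+36,u-30:u+30,::-1],(500,600),interpolation=cv2.INTER_CUBIC)
b=cv2.resize(p['img'][150:300,190:315,::-1],(300,360),interpolation=cv2.INTER_CUBIC)
o=np.zeros((600,800,3),np.uint8); o[:,:500]=a; o[:360,500:]=b; cv2.imwrite('pics/m5.png',o)
```

```text
t 13.97 rel [ 1.44 -0.86] tipz 20.67 F [-1.7 -4.5] 20.7 yaw [8.0300e+01 1.0000e-02 1.7967e+02]
[-0.56776189  0.74520294  0.0820629 ]
```

View pics/m5.png

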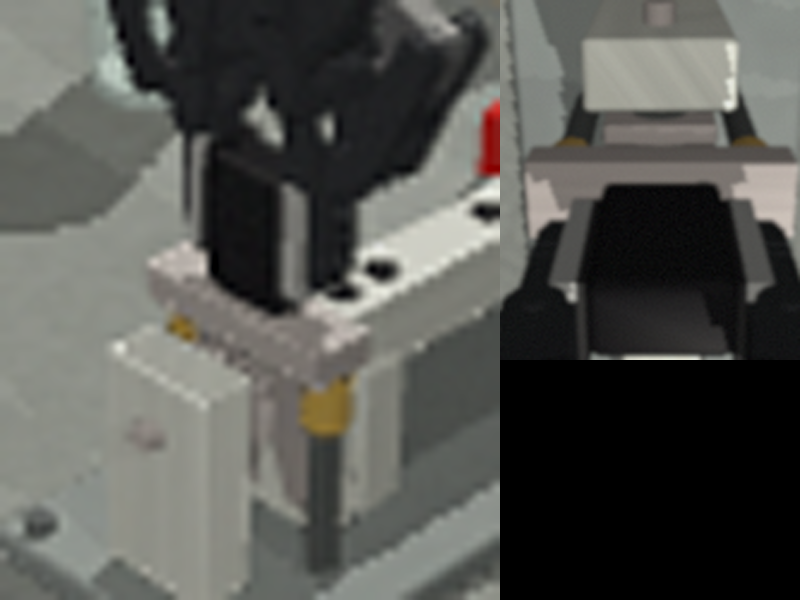

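The fork is home: both caps sit under its shoulders, and the bar's end now protrudes from the housing's back. I'll ease the pressure, then release.

>>> servo_tool(
  commands=[0, 0, -0.004, 0, 0, 0, -1, 0, 0, 0, 0, 0, 0, -1, 0, 0, 0, 0, 0, 0, 0.3, 0, 0, 0, 0, 0, 0, 0.3, 0, 0, 0, 0, 0, 0, 0.3, 0, 0, 0, 0, 0, 0, 0.3, 0, 0, 0, 0, 0, 0, 0.3],
)

```text
t: 14.65
tcp_pos: [0.5545, 0.0798, 0.1001]
tool_rot: [0.764, 0.645, -0.0, -0.001]
force: [0.5, -0.8, -0.1]
finger_gap: 0.652
gripper_force: 0.0
```

>>> servo_tool(
  commands=[0, 0, -0.01, 0, 0, 0, 0.3, 0, 0, -0.03, 0, 0, 0, 0.3, 0, 0, -0.05, 0, 0, 0, 0.3, 0, 0, -0.06, 0, 0, 0, 0.3, 0, 0, -0.06, 0, 0, 0, 0.3, -0.04, 0, -0.03, 0, 0, 0, 0.3, -0.07, 0, 0, 0, 0, 0, 0.3, -0.07, 0, 0, 0, 0, 0, 0.3, -0.06, 0, 0, 0, 0, 0, 0.3, -0.04, 0, 0, 0, 0, 0, 0.3, 0, 0, 0, 0, 0, 0, 0.3, 0, 0, 0, 0, 0, 0, 0.3],
)

```text
t: 15.65
tcp_pos: [0.5313, -0.0592, 0.2209]
tool_rot: [0.765, 0.644, 0.0, -0.0]
force: [-0.4, 0.5, -0.1]
finger_gap: 0.651
gripper_force: 0.0
```

Run:
```python
from h import *
rel(); print(manip.sense()['tcp_pos'])
p=manip.snapshot('wrist'); save(p,'w6'); pickle.dump(p,open('w6.pkl','wb'))
for n in('carrier','fork','stop'):
    for d in manip.silhouettes(p,n)[:2]:
        r=cv2.minAreaRect(np.argwhere(d['pixels'])[:,::-1].astype(np.float32)); print(n,d['conf'],d['box'],r)
cv2.imwrite('pics/w6c.png',cv2.resize(p['img'][:300,120:400,::-1],(560,600),interpolation=cv2.INTER_CUBIC))
```

```text
t 15.65 rel [  -0.93 -141.19] tipz 139.47 F [-0.5  0.4] -0.1 yaw [ 8.014e+01 -4.000e-02  1.800e+02]
[ 0.53132217 -0.05920425  0.22087366]
carrier 0.73 [374.4, 24.7, 83.3, 86.7] ((415.97271728515625, 69.02227020263672), (96.1114273071289, 34.68735885620117), 50.71058654785156)
carrier 0.63 [258.2, 220.6, 80.6, 32.3] ((297.3044738769531, 234.8978729248047), (24.56464385986328, 78.76432800292969), 82.76307678222656)
fork 0.56 [220.0, 0.8, 81.6, 38.9] ((258.5, 20.5), (41.0, 81.0), 90.0)
stop 0.48 [225.9, 37.2, 62.5, 13.1] ((257.5, 44.5), (9.0, 59.0), 90.0)
```

View pics/w6c.png

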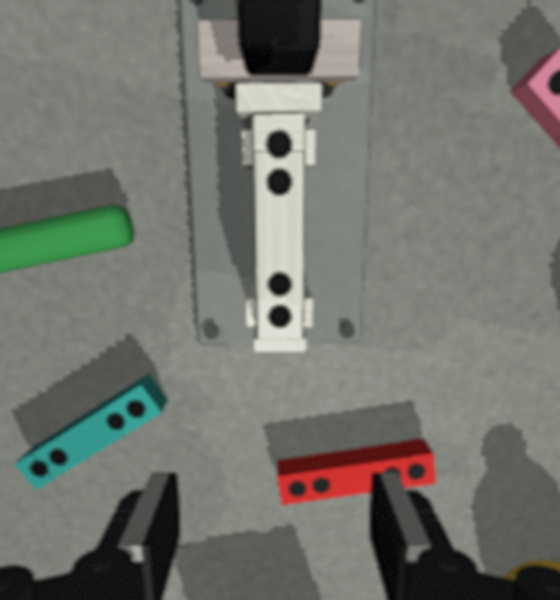

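The fork stays home after release. The carrier lies straight at crop x 255-304, y 114-340, with its middle free. Working out the grasp and tray poses.

Run:
```python
from h import *
p=pickle.load(open('w6.pkl','rb'))
f=lambda x,y,z: onz(p,120+x/2-.25,y/2-.25,z)
a,b=f(279.5,114,.08),f(279.5,340,.08); print(a,b,(a+b)/2,np.linalg.norm(a-b)); print([f(*c,.08).round(4) for c in((255,230),(304,230))])
d=a-b; print(np.degrees(np.arctan2(-d[0],d[1])))
tp=pickle.load(open('a.pkl','rb'))['top']; d=manip
q=manip.snapshot('top')
for n in('tray','dish'):
  for d in manip.silhouettes(q,n)[:1]:
    r=cv2.minAreaRect(np.argwhere(d['pixels'])[:,::-1].astype(np.float32)); print(n,d['conf'],[onz(q,*c,.03).round(3) for c in cv2.boxPoints(r)])
plan([.544,.002,.13],80.2,6,.3)
```

```text
[0.55327865 0.0577726  0.08      ] [ 0.53484004 -0.05073051  0.08      ] [0.54405934 0.00352105 0.08      ] 0.11005864718654017
[array([0.5322, 0.0077, 0.08  ]), array([0.5566, 0.0035, 0.08  ])]
-9.644495042904602
tray 0.59 [array([0.383, 0.412, 0.03 ]), array([0.637, 0.421, 0.03 ]), array([0.631, 0.229, 0.03 ]), array([0.379, 0.227, 0.03 ])]
dish 0.81 [array([0.554, 0.364, 0.03 ]), array([0.627, 0.333, 0.03 ]), array([0.59 , 0.256, 0.03 ]), array([0.518, 0.288, 0.03 ])]
[0.0202,0.0008,0.0302,0.0,0.0,0.0001,0.3,0.0203,0.0008,0.0302,0.0,0.0,0.0001,0.3,0.0202,0.0007,0.0302,0.0,0.0,0.0001,0.3,0.0202,0.0008,0.0302,0.0,0.0,0.0001,0.3,0.0203,0.0007,0.0303,0.0,0.0,0.0001,0.3,0.0202,0.0007,0.0302,0.0,0.0,0.0001,0.3] [0.544 0.002 0.13 ]
```

>>> servo_tool(
  commands=[0.0202, 0.0008, 0.03, 0, 0, 0, 0.3, 0.0203, 0.0008, 0.03, 0, 0, 0, 0.3, 0.0202, 0.0007, 0.03, 0, 0, 0, 0.3, 0.0202, 0.0008, 0.03, 0, 0, 0, 0.3, 0.0203, 0.0007, 0.03, 0, 0, 0, 0.3, 0.0232, 0.0007, 0.03, 0, 0, 0, 0.3, 0, 0, 0.03, 0, 0, 0, 0.3, 0, 0, 0.02, 0, 0, 0, 0.3, 0, 0, 0, 0, 0, 0, 0.3],
)

```text
t: 16.75
tcp_pos: [0.5428, 0.0032, 0.1036]
tool_rot: [0.764, 0.645, -0.001, -0.002]
force: [0.2, -0.0, -1.2]
finger_gap: 0.649
gripper_force: 0.0
```

>>> servo_tool(
  commands=[0, 0.0025, 0.03, 0, 0, 0, 0.3, 0, 0, 0.03, 0, 0, 0, 0.3, 0, 0, 0.02, 0, 0, 0, 0.3, 0, 0, 0.011, 0, 0, 0, 0.3, 0, 0, 0, 0, 0, 0, 0.3],
  force=40,
)

```text
t: 17.17
tcp_pos: [0.5449, 0.0021, 0.0594]
tool_rot: [0.765, 0.645, -0.001, -0.001]
force: [0.1, -1.4, -0.3]
finger_gap: 0.648
gripper_force: 0.0
```

>>> servo_tool(
  commands=[0, 0, 0, 0, 0, 0, 0, 0, 0, 0, 0, 0, 0, -0.2, 0, 0, 0, 0, 0, 0, -0.5, 0, 0, 0, 0, 0, 0, -1, 0, 0, 0, 0, 0, 0, -1, 0, 0, 0, 0, 0, 0, -1, 0, 0, 0, 0, 0, 0, -1, 0, 0, 0, 0, 0, 0, -1],
)

```text
t: 17.83
tcp_pos: [0.5458, 0.0021, 0.0611]
tool_rot: [0.764, 0.645, 0.0, 0.001]
force: [-1.4, 0.3, 6.4]
finger_gap: 0.272
gripper_force: 40.6
```

>>> servo_tool(
  commands=[0, 0, -0.004, 0, 0, 0, -1, 0, 0, -0.004, 0, 0, 0, -1, 0, 0, -0.006, 0, 0, 0, -1, 0, 0, 0, 0, 0, 0, -1],
)

```text
t: 18.17
tcp_pos: [0.5456, 0.0022, 0.0675]
tool_rot: [0.764, 0.645, 0.0, 0.0]
force: [-0.4, -0.1, -1.6]
finger_gap: 0.266
gripper_force: 39.7
```

>>> servo_tool(
  commands=[0, 0, -0.006, 0, 0, 0, -1, 0, 0, -0.01, 0, 0, 0, -1, 0, 0, -0.02, 0, 0, 0, -1, 0, 0, -0.03, 0, 0, 0, -1, 0, 0, -0.04, 0, 0, 0, -1, 0, 0, -0.05, 0, 0, 0, -1, 0, 0, -0.05, 0, 0, 0, -1, 0, 0, -0.04, 0, 0, 0, -1, 0, 0, -0.02, 0, 0, 0, -1, 0, 0, 0, 0, 0, 0, -1],
)

```text
t: 19.0
tcp_pos: [0.547, 0.002, 0.2032]
tool_rot: [0.764, 0.645, 0.002, 0.002]
force: [0.4, -0.1, -2.0]
finger_gap: 0.273
gripper_force: 39.7
```

Run:
```python
from h import *
rel(); s=manip.sense(); print(s['tcp_pos'],s['gripper_force'],s['finger_gap'],s['q'])
p=manip.snapshot('side'); 
for n in('fork','carrier'):
  for d in manip.look_for(p,n)[:3]: print(n,d['conf'],d['box'])
plan([.440,.320,.2],92,12,-1)
```

```text
t 19.0 rel [  4.22 -78.25] tipz 121.81 F [ 0.4 -0. ] -2.0 yaw [8.0300e+01 1.0000e-02 1.7964e+02]
[0.5470338  0.00195804 0.2032052 ] 39.721165895462036 0.2726879752980061 [-2.00773355e-01  4.56968095e-01  1.66367864e+00  4.81368347e-05
  1.01463784e+00 -3.14929899e-02]
fork 0.81 [232.4, 188.5, 30.3, 46.3]
carrier 0.84 [252.2, 142.9, 40.0, 24.7]
carrier 0.8 [273.7, 182.0, 37.9, 18.1]
carrier 0.74 [318.5, 217.5, 42.3, 14.9]
[0.0492,-0.0261,-0.0001,0.0,0.0,-0.0027,-1.0,0.0497,-0.0252,0.0,0.0,0.0,-0.0027,-1.0,0.0501,-0.0244,-0.0001,0.0,0.0,-0.0027,-1.0,0.0505,-0.0236,0.0,0.0,0.0,-0.0027,-1.0,0.0509,-0.0227,-0.0001,0.0,0.0,-0.0027,-1.0,0.0513,-0.0218,-0.0001,0.0,0.0,-0.0027,-1.0,0.0517,-0.0209,0.0,0.0,0.0,-0.0027,-1.0,0.0519,-0.0201,-0.0001,0.0,0.0,-0.0027,-1.0,0.0524,-0.0192,-0.0001,0.0,0.0,-0.0027,-1.0,0.0526,-0.0183,0.0,0.0,0.0,-0.0027,-1.0,0.0529,-0.0174,-0.0001,0.0,0.0,-0.0027,-1.0,0.0533,-0.0165,0.0,0.0,0.0,-0.0027,-1.0] [0.44 0.32 0.2 ]
```

>>> servo_tool(
  commands=[0.0492, -0.0261, 0, 0, 0, -0.0027, -1, 0.0497, -0.0252, 0, 0, 0, -0.0027, -1, 0.0501, -0.0244, 0, 0, 0, -0.0027, -1, 0.0505, -0.0236, 0, 0, 0, -0.0027, -1, 0.0509, -0.0227, 0, 0, 0, -0.0027, -1, 0.0513, -0.0218, 0, 0, 0, -0.0027, -1, 0.0517, -0.0209, 0, 0, 0, -0.0027, -1, 0.0519, -0.0201, 0, 0, 0, -0.0027, -1, 0.0524, -0.0192, 0, 0, 0, -0.0027, -1, 0.0526, -0.0183, 0, 0, 0, -0.0027, -1, 0.0529, -0.0174, 0, 0, 0, -0.0027, -1, 0.0533, -0.0165, 0, 0, 0, -0.0027, -1],
)

```text
t: 20.15
tcp_pos: [0.4392, 0.3205, 0.1982]
tool_rot: [0.695, 0.719, -0.002, -0.001]
force: [1.3, -0.3, -2.0]
finger_gap: 0.27
gripper_force: 39.7
```

>>> servo_tool(
  commands=[0, 0, 0.03, 0, 0, 0, -1, 0, 0, 0.06, 0, 0, 0, -1, 0, 0, 0.07, 0, 0, 0, -1, 0, 0, 0.07, 0, 0, 0, -1, 0, 0, 0.06, 0, 0, 0, -1, 0, 0, 0.03, 0, 0, 0, -1, 0, 0, 0, 0, 0, 0, -1],
)

```text
t: 20.73
tcp_pos: [0.4371, 0.318, 0.035]
tool_rot: [0.695, 0.719, -0.005, -0.002]
force: [-0.6, 0.5, -2.0]
finger_gap: 0.272
gripper_force: 39.6
```

Run:
```python
from h import *
rel(); s=manip.sense(); print(s['tcp_pos'],s['gripper_force'],s['finger_gap'])
q=manip.snapshot('top')
for n in('carrier','tray','dish'):
  for d in manip.silhouettes(q,n)[:4]:
    r=cv2.minAreaRect(np.argwhere(d['pixels'])[:,::-1].astype(np.float32)); print(n,d['conf'],[onz(q,*c,.04).round(3)[:2].tolist() for c in cv2.boxPoints(r)])
```

```text
t 20.73 rel [-157.53  214.62] tipz -46.4 F [-0.7  0.4] -2.0 yaw [  91.94    0.25 -179.38]
[0.43710533 0.31795847 0.03499588] 39.59867298603058 0.27152830259946
carrier 0.82 [[0.62, -0.156], [0.62, -0.179], [0.513, -0.178], [0.513, -0.154]]
carrier 0.75 [[0.435, -0.074], [0.446, -0.097], [0.347, -0.139], [0.337, -0.116]]
tray 0.78 [[0.627, 0.417], [0.63, 0.235], [0.389, 0.222], [0.386, 0.398]]
dish 0.63 [[0.57, 0.365], [0.63, 0.311], [0.572, 0.249], [0.513, 0.304]]
```

>>> servo_tool(
  commands=[0, 0, 0.01, 0, 0, 0, -1, 0, 0, 0.01, 0, 0, 0, -1, 0, 0, 0.01, 0, 0, 0, -1, 0, 0, 0.006, 0, 0, 0, -1, 0, 0, 0.004, 0, 0, 0, -1, 0, 0, 0, 0, 0, 0, -1],
)

```text
t: 21.43
tcp_pos: [0.4406, 0.3197, 0.0197]
tool_rot: [0.695, 0.719, -0.0, -0.0]
force: [0.6, -0.1, -2.3]
finger_gap: 0.269
gripper_force: 39.6
```

>>> servo_tool(
  commands=[0, 0, 0.003, 0, 0, 0, -1, 0, 0, 0.003, 0, 0, 0, -1, 0, 0, 0, 0, 0, 0, -1, 0, 0, 0, 0, 0, 0, -1],
)

```text
t: 21.77
tcp_pos: [0.4409, 0.3198, 0.0171]
tool_rot: [0.695, 0.719, -0.0, -0.0]
force: [-0.3, -0.5, -1.6]
finger_gap: 0.265
gripper_force: 39.6
```

>>> servo_tool(
  commands=[0, 0, 0.004, 0, 0, 0, -1, 0, 0, 0.004, 0, 0, 0, -1, 0, 0, 0, 0, 0, 0, -1, 0, 0, 0, 0, 0, 0, -1],
)

```text
t: 22.1
tcp_pos: [0.4408, 0.3198, 0.013]
tool_rot: [0.695, 0.719, -0.0, -0.0]
force: [0.0, 0.5, -1.5]
finger_gap: 0.272
gripper_force: 39.6
```

>>> servo_tool(
  commands=[0, 0, 0.003, 0, 0, 0, -1, 0, 0, 0.001, 0, 0, 0, -1, 0, 0, 0, 0, 0, 0, -1],
)

```text
t: 22.35
tcp_pos: [0.4409, 0.3198, 0.011]
tool_rot: [0.695, 0.719, -0.0, -0.0]
force: [-0.8, 0.5, -1.4]
finger_gap: 0.275
gripper_force: 39.6
```

>>> servo_tool(
  commands=[0, 0, 0.002, 0, 0, 0, -1, 0, 0, 0, 0, 0, 0, -1, 0, 0, 0, 0, 0, 0, -1],
)

```text
t: 22.6
tcp_pos: [0.4409, 0.3198, 0.0102]
tool_rot: [0.695, 0.719, -0.0, -0.0]
force: [0.5, -0.5, -1.3]
finger_gap: 0.27
gripper_force: 39.7
```

>>> servo_tool(
  commands=[0, 0, 0.002, 0, 0, 0, -1, 0, 0, 0, 0, 0, 0, -1, 0, 0, 0, 0, 0, 0, -1],
)

```text
t: 22.85
tcp_pos: [0.441, 0.3199, 0.0101]
tool_rot: [0.695, 0.719, 0.0, 0.0]
force: [-1.7, -1.3, 5.7]
finger_gap: 0.274
gripper_force: 40.6
```

>>> servo_tool(
  commands=[0, 0, -0.001, 0, 0, 0, -1, 0, 0, 0, 0, 0, 0, 0.1, 0, 0, 0, 0, 0, 0, 0.1, 0, 0, 0, 0, 0, 0, 0.1, 0, 0, 0, 0, 0, 0, 0.1, 0, 0, 0, 0, 0, 0, 0.1],
)

```text
t: 23.35
tcp_pos: [0.441, 0.3198, 0.0096]
tool_rot: [0.695, 0.719, -0.0, -0.0]
force: [-1.2, -0.9, 0.1]
finger_gap: 0.55
gripper_force: 0.0
```

>>> servo_tool(
  commands=[0, 0, -0.01, 0, 0, 0, 0.1, 0, 0, -0.02, 0, 0, 0, 0.1, 0, 0, -0.04, 0, 0, 0, 0.1, 0, 0, -0.06, 0, 0, 0, 0.1, 0, 0, -0.06, 0, 0, 0, 0.1, 0, 0, -0.06, 0, 0, 0, 0.1, -0.04, 0, -0.06, 0, 0, 0, 0.1, -0.06, 0, -0.04, 0, 0, 0, 0.1, -0.06, 0, 0, 0, 0, 0, 0.1, -0.06, 0, 0, 0, 0, 0, 0.1, 0, 0, 0, 0, 0, 0, 0.1, 0, 0, 0, 0, 0, 0, 0.1],
)

```text
t: 24.35
tcp_pos: [0.4448, 0.2088, 0.1857]
tool_rot: [0.696, 0.718, 0.001, 0.0]
force: [0.5, 1.4, 0.3]
finger_gap: 0.55
gripper_force: 0.0
```

Run:
```python
from h import *
s=manip.sense(); print(s['t'],s['tcp_pos'],s['force'],s['finger_gap'])
for v in('wrist','top','side'):
  q=manip.snapshot(v); save(q,'end_'+v)
  for n in('carrier','dish','fork','tray'):
    for d in manip.silhouettes(q,n)[:4]:
      r=cv2.minAreaRect(np.argwhere(d['pixels'])[:,::-1].astype(np.float32)); print(v,n,round(d['conf'],2),np.round(d['box']),[onz(q,*c,.03).round(3)[:2].tolist() for c in cv2.boxPoints(r)])
```

```text
24.35 [0.44479702 0.20884962 0.18568359] [0.46661084 1.35867184 0.28693161] 0.5501180678259532
wrist carrier 0.91 [242.   0.  24. 122.] [[0.427, 0.375], [0.449, 0.376], [0.454, 0.267], [0.428, 0.266]]
wrist carrier 0.69 [426. 267.  59.  72.] [[0.669, 0.077], [0.689, 0.096], [0.776, -0.008], [0.756, -0.031]]
wrist dish 0.77 [342.  37.  83.  88.] [[0.525, 0.276], [0.527, 0.356], [0.607, 0.348], [0.613, 0.266]]
wrist fork 0.62 [356. 332.  14.  20.] [[0.582, -0.026], [0.589, -0.017], [0.616, -0.052], [0.608, -0.062]]
wrist tray 0.58 [192.   0. 273. 159.] [[0.382, 0.376], [0.63, 0.384], [0.671, 0.237], [0.375, 0.228]]
top carrier 0.89 [283. 252.  20.  40.] [[0.437, -0.073], [0.448, -0.1], [0.346, -0.141], [0.336, -0.115]]
top carrier 0.84 [234. 142.  35.  29.] [[0.708, 0.073], [0.78, -0.012], [0.756, -0.03], [0.686, 0.056]]
top carrier 0.83 [313. 191.   7.  40.] [[0.619, -0.16], [0.619, -0.181], [0.514, -0.179], [0.514, -0.159]]
top dish 0.7 [139. 195.  27.  17.] [[0.599, 0.367], [0.629, 0.286], [0.57, 0.263], [0.541, 0.344]]
top fork 0.76 [222. 197.  12.  30.] [[0.532, 0.105], [0.605, 0.
[... 380 characters left out ...]
  7.  31.] [[0.775, -0.005], [0.754, -0.021], [0.663, 0.089], [0.681, 0.103]]
side carrier 0.71 [280. 185.  33.  17.] [[0.588, -0.12], [0.613, -0.192], [0.504, -0.177], [0.486, -0.109]]
side carrier 0.63 [201. 293.  45.  51.] [[0.447, 0.389], [0.456, 0.265], [0.417, 0.274], [0.413, 0.393]]
side dish 0.9 [156. 269.  43.  34.] [[0.63, 0.317], [0.559, 0.264], [0.495, 0.336], [0.559, 0.382]]
side dish 0.61 [325. 159.  36.  34.] [[0.511, -0.243], [0.584, -0.459], [0.456, -0.465], [0.404, -0.257]]
side fork 0.55 [237. 202.  25.  33.] [[0.649, 0.005], [0.643, -0.061], [0.532, 0.028], [0.542, 0.084]]
side tray 0.93 [118. 251. 158. 126.] [[0.62, 0.431], [0.731, 0.183], [0.372, 0.234], [0.355, 0.426]]
```

Run:
```python
from h import *
q=pickle.load(open('s3.pkl','rb')); im=cv2.imread('pics/end_side.png')
for z in(.145,.138,.12,.105,.098,.09,.084):
    u,v=proj(q,[.5568,.0795,z]); print(z,round(u),round(v),im[int(v+.5),int(u+.5)])
q=manip.snapshot('side')
for n in('fork','fork_handle'): print([(d['conf'],d['box']) for d in manip.look_for(q,n)[:2]])
```

```text
0.145 248 188 [36 33 34]
0.138 248 191 [32 30 28]
0.12 248 197 [28 27 27]
0.105 248 203 [28 28 28]
0.098 248 205 [27 26 25]
0.09 248 208 [27 26 26]
0.084 248 210 [32 33 34]
[(0.82, [234.6, 194.1, 27.2, 38.9])]
[(0.7, [235.4, 193.4, 23.7, 37.1]), (0.42, [323.1, 157.6, 37.6, 36.7])]
```

The gripper stands in the side camera's line to the fork, so I'll move it away for a clear check.

>>> servo_tool(
  commands=[0, 0, -0.06, 0, 0, 0, 0.1, 0, 0, -0.06, 0, 0, 0, 0.1, -0.06, 0, -0.03, 0, 0, 0, 0.1, -0.06, 0, 0, 0, 0, 0, 0.1, -0.06, 0, 0, 0, 0, 0, 0.1, -0.06, 0, 0, 0, 0, 0, 0.1, -0.06, 0, 0, 0, 0, 0, 0.1, -0.06, 0, 0, 0, 0, 0, 0.1, -0.06, 0, 0, 0, 0, 0, 0.1, -0.06, 0, 0, 0, 0, 0, 0.1, -0.06, 0, 0, 0, 0, 0, 0.1, 0, 0, 0, 0, 0, 0, 0.1],
)

```text
t: 26.25
tcp_pos: [0.4552, -0.0648, 0.26]
tool_rot: [0.697, 0.717, -0.0, 0.002]
force: [0.2, -0.1, -0.1]
finger_gap: 0.551
gripper_force: 0.0
```

Run:
```python
from h import *
q=manip.snapshot('side'); im=q['img']; print(manip.sense()['tcp_pos'])
for z in(.155,.15,.146,.142,.138,.134,.125,.115,.105,.098,.092,.085):
    u,v=proj(q,[.5568,.0795,z]); print(z,round(u),round(v),im[int(v+.5),int(u+.5)])
for n in('fork','fork_handle','carrier'): print([(round(d['conf'],2),np.round(d['box'])) for d in manip.look_for(q,n)[:4]])
# bar end at housing back (stand y 91 from seat +43): pinkish spot
```

```text
[ 0.45439769 -0.06249377  0.25977542]
0.155 249 184 [144 147 138]
0.15 249 186 [143 146 137]
0.146 248 188 [70 72 69]
0.142 248 189 [32 30 33]
0.138 248 191 [33 33 35]
0.134 248 192 [41 40 39]
0.125 248 196 [19 17 20]
0.115 248 199 [18 19 20]
0.105 248 203 [17 17 20]
0.098 248 205 [15 13 17]
0.092 248 207 [13 14 16]
0.085 248 210 [129 124 118]
[(0.7, array([235., 190.,  26.,  42.]))]
[(0.8, array([237., 186.,  24.,  48.]))]
[(0.78, array([206., 292.,  42.,  55.])), (0.78, array([278., 184.,  35.,  19.])), (0.78, array([318., 217.,  42.,  13.])), (0.48, array([206., 190.,   8.,  32.]))]
```

```bash
python3 -c "
from h import *
print(manip.sign_off())"
```

```text
the job is handed in; nothing more can be done
None
```

The job is handed in at about 26 s of 72 s: the fork is home on its caps holding the bar back, the carrier lies in the empty half of the tray, and I moved nothing else; the judge's verdict was not reported.

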